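# Load the reference cell and battery packs onto a free-turning test turntable

## Robot

A 6-joint arm with a two-finger parallel gripper is mounted at the origin on the work surface. World frame = base frame: x ahead of the robot, y to its left, z up, the work surface at z = 0. Lengths are in m, angles in rad, forces in N, time in s.
With the tool pointing down it reaches from about 0.35 to 0.85 m from the base axis. Payload 8.1 kg.
Tool frame: the origin (TCP) lies between the finger pads; the fingertips stand 14 mm ahead of it and the grasp point (between the pads) lies 5 mm behind it (r.tips_ahead is the z of the fingertips in the tool frame, in m); z points along the fingers, y is the line along which they close (so a half turn about z gives the same grasp; the last joint's range is limited). The gripper opens to 93 mm and grips with 3 to 60 N. Pads are 15 mm wide; open, the fingers measure 128 mm over their backs; the gripper's body (75 mm by 188 mm) begins 65 mm behind the grasp point.
Start: joints at [-1.427, 0.13, 1.488, -0, 1.523, -0.085], TCP at [0.136, -0.584, 0.233] pointing down, gripper open.
Joint ranges: [-2.96, 2.96], [-0.89, 2.26], [0.02, 2.5], [-1.34, 4.48], [0, 2.73], [-2.66, 2.66]. Speed limits (rad/s): [2.39, 2.39, 2.79, 3.14, 3.14, 3.14].

## Interface

Orientations are given as a 3x3 rotation matrix whose columns are the frame's x, y, z axes.
In Python, from bench import monitor, viewer, workorder, r gives the robot as it stands. The module is installed in compiled form; this text tells all that it offers.
- The arm moves only by the tool move_arm, never from a script. Its argument "rows" is a list that holds one entry, the list of rows, each a list of 6 numbers: the shift along the world's x, y, z in cm, then the turn, a rotation vector about the world's x, y, z in degrees. In form: [[[dx, dy, dz, ax, ay, az], ...]]. A call has 1 to 12 rows; each row shifts and turns the commanded pose from where the row before left it; what a row does not reach is not made up. A row lasts 1/8 s, in which the tool goes at most 62.5 mm and 10.7 degrees, less where a joint would pass 70% of its speed; a pose out of reach is approached as far as the arm can. A call is refused whole if a number of a shift passes 6.25 or a number of a turn 10.7, either way. A call with a gripper value outside its range is refused whole. "grip" is the opening in per cent of the stroke, from 0 (shut) to 100 (fully open), set as the call begins (left out, the last holds). The fingers move at their own pace and stop on an object; "grip_force" is the grip in N (left out, the last holds). Time passes only in rows, so rows that do not move let the fingers close. It gives the time, the measured TCP pose, the force, the opening and the grip force at its end, in the units of the state.
- monitor.read_state(): the state, without advancing time (a new reading comes with each control period).
- viewer.capture(name): name is "scene" or "side" or "wrist"; returns the picture (420x560x3 uint8, blue, green, red); there is no depth.
- viewer.calibration(name): a dict with "fx", "fy", "cx", "cy" (pixels), "k1" (the pictures are not rectified: a ray, as slopes to the right and down, at radius r is drawn at 1 + k1 r^2 times it, then the intrinsics apply), "origin" and "attitude" of the camera in the world; the wrist camera has in their place "T_tool_cam" (4x4, takes a point from camera to tool coordinates, whose origin is the TCP and whose axes are the flange's). Camera axes: x right, y up, looking along -z (the intrinsics and any distortion apply to the point x, -y, -z); pixel columns grow to the right and rows downward; lengths in m; the calibration is good to about 2 mm. A picture is of the moment at which its call begins: read the wrist's pose just before it. calibration takes no time and is no camera call.
- workorder.hand_in(): hands the job in; it is judged then, once.
The state is a dict: "t": time; "joint_positions": joint angles; "qd": joint speeds; "joint_efforts": joint torques, N m; "tcp_pos": TCP position; "tcp_rot": TCP orientation; "contact_force": force on the tool from outside, world axes, zero at the start; "torque": the same for the moment, N m; "finger_gap": finger opening in m; "grasp_force": force on a finger pad.
Only numpy, scipy, OpenCV 4.12 (cv2) and the standard library are available. Lean on these libraries where they do the work, as an engineer would, in place of code of your own. Each camera call takes 0.05 s, during which the arm holds its last target. There are 200 camera calls.

## Task

Break the stuck cap of the silver canister loose with a hard anticlockwise twist, spin it off and put it in the blue tray, then take the orange reference cell out of the canister and stand it upright on the turntable's round red mark. Also lay every green battery pack flat on the turntable, each centred on a white bay of its own and lengthwise along the bay's black line. The turntable turns freely: do not spin it, and leave its yellow line pointing at the yellow arrow on its base; leave everything else on the bench where it is.

Things in the scene. Friction and masses are not known exactly. Their poses are not given: they have to be found in the camera images.
- canister: Fixed round aluminium canister with a yellow band, origin at the centre of its underside on the bench, z up, yaw varies. Body 104 mm diameter, 62 mm high, then a neck 46 mm in diameter up to 76 mm. The closed cap has its x axis along the canister's x axis. Two red seal catches on its shoulder, 46 mm from the axis, up to 75 mm high, slide outward when the cap's teeth force them, and stay there.
- cap: Loose tall black cap, 68 mm diameter, 86 mm high, about 140 g, origin at the centre of its underside, z up, white index line on top along +x. Its top 32 mm is a solid round grip, hollow below. Closed, its underside is 62 mm above the bench, on the canister's shoulder. Lifted off, raise it straight up by 65 mm before moving it sideways.
- cap_top (a point): Centre of the cap's top face. Turn the cap anticlockwise from above. For the first 0.5 rad it is stuck (about 1 N m: grip with 40 N or more), then it turns easily. It does not rise as it turns; it is locked down (2 mm of play) until, 1.65 to 2.3 rad from closed, it lifts straight off. It stops at about 2.4 rad.
- cell: Loose orange reference cell, upright cylinder 32 mm diameter, 100 mm tall, about 200 g, origin at the centre of its underside, z up. It starts standing in the canister under the cap, its underside 12 mm above the bench, its top at 112 mm, so it sticks 36 mm out of the neck, with 2 mm of play round it. Lift it straight up by at least 70 mm.
- tray: Fixed blue open tray for the cap, 125 x 125 mm outside, walls 4 mm thick and 28 mm high; origin at the centre of its underside on the bench.
- tray_in (a point): Centre of the tray's inner floor, where the cap goes.
- turntable_base: Fixed black round foot of the turntable, 220 mm diameter, origin at the centre of its underside on the bench; a tongue reaches out along its +x to 180 mm and ends in the yellow arrow. Its yaw varies.
- hub (a point): Frame of the turntable's dark disc (300 mm diameter, 12 mm thick): on its axis, on its upper face, 32 mm above the bench; x along its yellow line, out past the red mark. The disc (1.4 kg) turns about z with very little friction. On its centre is a black grip bar, 44 mm long (x), 16 mm wide, top 66 mm above the bench; with it the disc can be turned back.
- platter (a joint): Angle of the disc, rad, anticlockwise from above; 0 when the yellow line points at the arrow. Starts within 0.05.
- cell_mark (a point): Centre of the round red mark (48 mm diameter) on the platter's upper face, 93 mm from the axis along platter +x.
- bay0 (a point): Centre of a white bay (96 x 40 mm, with a black line lengthwise) on the platter's upper face, 93 mm from the axis along platter +y; its length points away from the axis, i.e. along platter y.
- bay1 (a point): Same, along platter -x; its length lies along platter x.
- bay2 (a point): Same, along platter -y; its length lies along platter y.
- pack0: Loose green and black battery pack, a block 90 mm long (x) x 34 mm wide (y) x 26 mm high, 130 g, origin at the centre of its underside, z up. It starts flat on the bench. Absent (None) in some starts.
- pack1: Loose green and black battery pack, a block 90 mm long (x) x 34 mm wide (y) x 26 mm high, 130 g, origin at the centre of its underside, z up. It starts flat on the bench. Absent (None) in some starts.
- pack2: Loose green and black battery pack, a block 90 mm long (x) x 34 mm wide (y) x 26 mm high, 130 g, origin at the centre of its underside, z up. It starts flat on the bench. Absent (None) in some starts.
- screwdriver: Loose screwdriver lying on the bench; a bystander, leave it where it is. Origin at its underside.
- tape: Loose roll of orange tape, 90 mm diameter, 24 mm high; a bystander, leave it where it is. Origin at its underside.
- meter: Loose yellow hand meter, 150 x 75 x 35 mm; a bystander, leave it where it is. Origin at its underside.
- board: Loose blue controller module, 100 x 42 x 14 mm; a bystander, leave it where it is. Origin at its underside.
- carton: Loose cardboard box, 65 x 100 x 50 mm; a bystander, leave it where it is. Origin at its underside.
- cup: Loose black cup, 70 mm diameter, 70 mm high; a bystander, leave it where it is. Origin at its underside.
Mind the look-alikes: they are no part of the job. Leave any pink or purple look-alike of the pack0 alone.

How it is judged:
By the outcome, as a careful person would: the job done as asked, in the order asked, and still so for the second after the job is handed in, with the robot touching nothing.
Of pack0, pack1, pack2 only 2 to 3 are there at a start; the rules pass over those that are not, and their reading is None.
At some moment in a run one of pack0, pack1, pack2 may be knocked a few centimetres aside while the robot is not near it.
It also fails if it takes over 210 s, if anything falls off the work surface, if the arm or the gripper's body presses on something with over 40 N, if the wrist force passes 120 N, or if a joint passes its speed limit or range.

## Working session

There is one attempt and no reset: what is moved stays moved. The work goes in short steps, Python scripts to look and compute and a tool call to move; the robot and the scene stay as the last step left them, time stands still between calls to the robot, and variables do not carry over. Pictures are saved under pics/ and viewed, at most 14 in all, crops included, and the job is handed in when it is done.

Besides the shell and the picture viewer there is one more tool, called in YAML: its name, and indented under it one key for each argument. move_arm: Moves the arm, as the interface text tells. Its arguments: {"type":"object","properties":{"rows":{"type":"array"},"grip":{"type":"number"},"grip_force":{"type":"number"}},"required":["rows"]}

```bash
mkdir -p pics; cat > h.py <<'E'
import numpy as np, cv2
from bench import monitor, viewer, workorder, r
def snap(name,fn,crop=None,scale=1):
    s=monitor.read_state(); im=viewer.capture(name); cv2.imwrite('pics/raw_'+fn,im)
    if crop: x0,y0,x1,y1=crop; im=im[y0:y1,x0:x1]
    if scale!=1: im=cv2.resize(im,None,fx=scale,fy=scale,interpolation=cv2.INTER_CUBIC)
    cv2.imwrite('pics/'+fn,im); return s
def campose(name,s=None):
    c=viewer.calibration(name)
    if name=='wrist':
        T=np.eye(4);T[:3,:3]=s['tcp_rot'];T[:3,3]=s['tcp_pos'];T=T@np.array(c['T_tool_cam']);return c,T[:3,3],T[:3,:3]
    return c,np.array(c['origin']),np.array(c['attitude'])
def px2w(name,u,v,z,s=None):
    c,o,R=campose(name,s)
    xd,yd=(u-c['cx'])/c['fx'],(v-c['cy'])/c['fy']; x,y=xd,yd
    for _ in range(20):
        f=1+c['k1']*(x*x+y*y); x,y=xd/f,yd/f
    d=R@np.array([x,-y,-1]); return o+d*(z-o[2])/d[2]
def w2px(name,p,s=None):
    c,o,R=campose(name,s); q=R.T@(np.array(p)-o); x,y=q[0]/-q[2],-q[1]/-q[2]
    f=1+c['k1']*(x*x+y*y); return np.array([c['cx']+c['fx']*x*f,c['cy']+c['fy']*y*f])
E
python3 - <<'E'
from h import *
np.set_printoptions(precision=3,suppress=True)
s=snap('scene','a.png',scale=1.4);snap('side','b.png',scale=1.4)
print(s)
for n in ('scene','side','wrist'):print(viewer.calibration(n))
E
```

```text
{'t': 0.0, 'joint_positions': array([-1.427,  0.131,  1.489,  0.   ,  1.523, -0.085]), 'qd': array([ 0.   , -0.001,  0.002, -0.001, -0.001, -0.   ]), 'joint_efforts': array([  0.002, -55.985, -49.175,   0.077,   0.036,  -0.   ]), 'tcp_pos': array([ 0.136, -0.584,  0.232]), 'tcp_rot': array([[ 0.974,  0.227, -0.   ],
       [ 0.227, -0.974,  0.002],
       [ 0.   , -0.002, -1.   ]]), 'contact_force': array([ 0.223, -0.217, -1.334]), 'torque': array([-0.023,  0.055,  0.043]), 'grasp_force': 0.0, 'finger_gap': 0.09317584183031183}
{'fx': 488.16601819995543, 'fy': 488.16601819995543, 'cx': 282.28002655942475, 'cy': 218.17700628980828, 'k1': -0.14471154256720264, 'origin': array([1.167, 0.31 , 1.061]), 'attitude': array([[-0.49 , -0.714,  0.5  ],
       [ 0.872, -0.394,  0.292],
       [-0.012,  0.579,  0.815]])}
{'fx': 427.04387219844193, 'fy': 427.04387219844193, 'cx': 277.56875791349285, 'cy': 214.96347619641855, 'k1': -0.0339527926766659, 'origin': array([ 0.37 , -0.844,  0.837]), 'attitude': array([[ 0.963,  0.19 , -0.191],
       [-0.269,  0.62 , -0.737],
       [-0.022,  0.761,  0.648]])}
{'fx': 333.965596862886, 'fy': 333.965596862886, 'cx': 283.29146015617755, 'cy': 206.170709476012, 'k1': -0.07739238695503779, 'T_tool_cam': array([[-0.001,  0.954,  0.3  ,  0.084],
       [ 1.   ,  0.   ,  0.001, -0.   ],
       [ 0.001,  0.3  , -0.954, -0.152],
       [ 0.   ,  0.   ,  0.   ,  1.   ]])}
```

View pics/a.png

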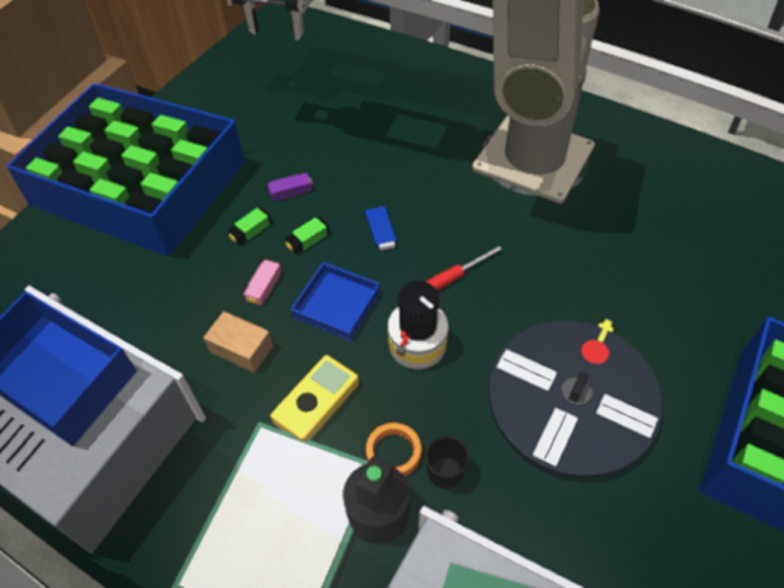

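View pics/b.png

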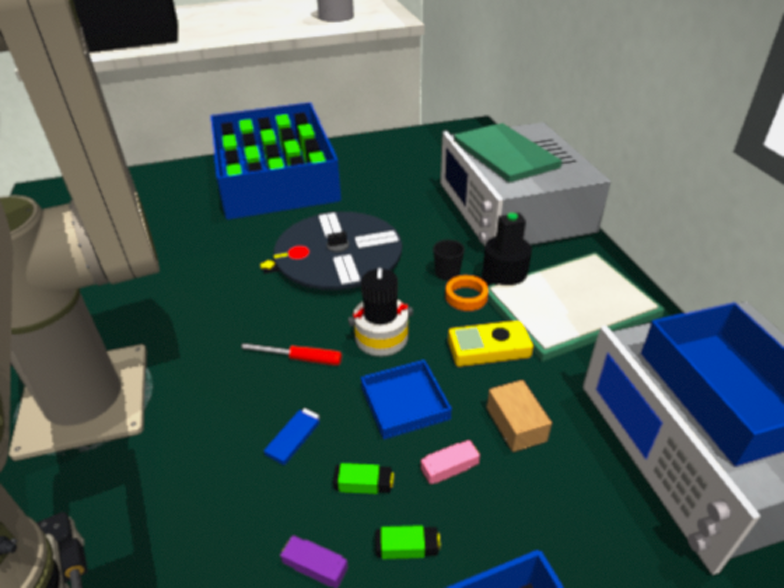

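The scene view (1.4x px) shows the canister with its black cap at (418,300), the tray at (336,300), the turntable at (577,390), and loose green packs at (250,225) and (307,235). The pink block (263,282) and purple block (291,186) are look-alikes, and the green packs in the crates are background. I see no third loose pack.

```bash
python3 - <<'E'
from h import *
np.set_printoptions(precision=4,suppress=True)
S=1.4
def a(n,u,v,z):return px2w('scene',u/S,v/S,z)
print('packA top',a(0,252,222,.026),'packB',a(0,309,232,.026))
print('cap top',a(0,419,294,.148),'index end',a(0,432,306,.148), a(0,421,296,.148))
print('tray rim corners',[a(0,u,v,.028)[:2] for u,v in ((324,264),(380,293),(347,337),(292,305))])
print('disc', a(0,576,388,.032),'red',a(0,596,352,.032),'arrow',a(0,606,323,.02))
print('bays',a(0,526,369,.032),a(0,627,416,.032),a(0,555,437,.032))
print('side cap',px2w('side',379/S,274/S,.148),'tray',[px2w('side',u/S,v/S,.028)[:2] for u,v in ((361,373),(421,362),(451,405),(385,433))])
print('side red',px2w('side',299/S,253/S,.032),'packs',px2w('side',358/S,478/S,.02),px2w('side',403/S,542/S,.02))
E
```

```text
packA top [ 0.4908 -0.4232  0.026 ] packB [ 0.4575 -0.3036  0.026 ]
cap top [0.5676 0.0056 0.148 ] index end [0.5788 0.0357 0.148 ] [0.5696 0.0104 0.148 ]
tray rim corners [array([ 0.5141, -0.2304]), array([ 0.5222, -0.0997]), array([ 0.6359, -0.1024]), array([ 0.6254, -0.2298])]
disc [0.5375 0.2975 0.032 ] red [0.452  0.3032 0.032 ] arrow [0.3747 0.2981 0.02  ]
bays [0.5442 0.2065 0.032 ] [0.5464 0.3939 0.032 ] [0.6399 0.3    0.032 ]
side cap [0.5764 0.0191 0.148 ] tray [array([ 0.505 , -0.1062]), array([ 0.6187, -0.1114]), array([ 0.6368, -0.2239]), array([ 0.5115, -0.2487])]
side red [0.4549 0.2954 0.032 ] packs [ 0.4494 -0.3145  0.02  ] [ 0.4869 -0.4358  0.02  ]
```

move_arm:
  rows:
    - [[2.7,3.8,0.5,0,0,0],[2.7,3.8,0.5,0,0,0],[2.7,3.8,0.5,0,0,0],[2.7,3.8,0.5,0,0,0],[2.7,3.8,0.5,0,0,0],[2.7,3.8,0.5,0,0,0],[2.7,3.8,0.5,0,0,0],[2.7,3.8,0.5,0,0,0]]
  grip: 100

```text
t: 1.1
tcp_pos: [0.3526, -0.2789, 0.2725]
tcp_rot: [[0.974, 0.227, -0.0], [0.227, -0.974, 0.0], [-0.0, -0.0, -1.0]]
contact_force: [1.2, -0.9, -0.1]
finger_gap: 0.0932
grasp_force: 0.0
```

move_arm:
  rows:
    - [[2.7,3.7,0.5,0,0,0],[2.7,3.7,0.5,0,0,0],[2.7,3.7,0.5,0,0,0],[2.7,3.7,0.5,0,0,0],[2.7,3.7,0.5,0,0,0],[2.7,3.7,0.5,0,0,0],[2.7,3.7,0.5,0,0,0],[2.7,3.7,0.5,0,0,0],[0,0,0,0,0,0],[0,0,0,0,0,0]]

```text
t: 2.35
tcp_pos: [0.5677, 0.0155, 0.312]
tcp_rot: [[0.974, 0.227, -0.001], [0.227, -0.974, -0.0], [-0.001, 0.0, -1.0]]
contact_force: [-0.9, -0.4, -0.2]
finger_gap: 0.0928
grasp_force: 0.0
```

```bash
python3 - <<'E'
from h import *
s=snap('wrist','c.png'); print(s['tcp_pos'],s['joint_positions'])
import pickle;pickle.dump(s,open('c.pkl','wb'))
E
```

```text
[0.5677159  0.01545854 0.31196311] [-6.27731802e-02  2.55346968e-02  1.45534791e+00 -4.36463219e-04
  1.66206262e+00  1.27867075e+00]
```

View pics/c.png

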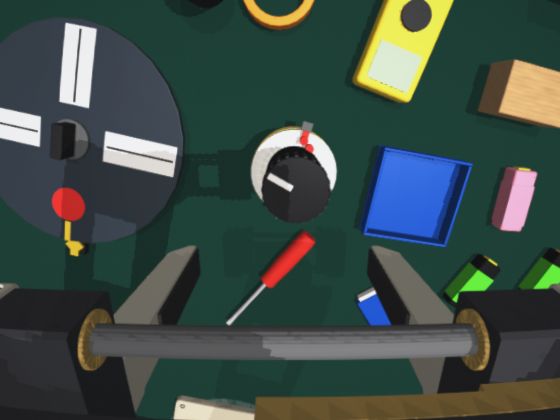

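Wrist view: the cap top is centred near (296,185), with its index line from (267,176) to (293,190). The tray rim corners are near (383,147), (471,163), (447,246) and (363,235). The red mark is at (69,204), and the arrow tip and bays are also in view.

```bash
python3 - <<'E'
from h import *
import pickle
np.set_printoptions(precision=4,suppress=True)
s=pickle.load(open('c.pkl','rb'))
w=lambda u,v,z:px2w('wrist',u,v,z,s)[:2]
print('cap',w(296,185,.148),'edges',w(262,185,.148),w(330,185,.148),w(296,150,.148),w(296,220,.148))
print('idx',w(267,176,.148),w(293,190,.148))
t=np.array([w(*p,.028) for p in((383,147),(471,163),(447,246),(363,235))]);print('tray',t,t.mean(0),np.linalg.norm(t-np.roll(t,1,0),axis=1))
print('red',w(69,204,.032),'bays',w(140,154,.032),w(78,65,.032),w(14,126,.032))
print('arrow',w(75,250,.02))
E
```

```text
cap [0.5765 0.0052] edges [0.569  0.0374] [ 0.5841 -0.0271] [0.6096 0.0132] [ 0.5414 -0.0034]
idx [0.5789 0.0346] [0.571  0.0068]
tray [[ 0.6243 -0.1047]
 [ 0.6327 -0.229 ]
 [ 0.5106 -0.2415]
 [ 0.4997 -0.1156]] [ 0.5668 -0.1727] [0.1251 0.1245 0.1227 0.1263]
red [0.4519 0.2973] bays [0.5443 0.2037] [0.6389 0.2957] [0.5448 0.3806]
arrow [0.3745 0.2934]
```

```bash
python3 - <<'E'
import cv2
im=cv2.imread('pics/raw_c.png')[120:230,236:346]
im=cv2.convertScaleAbs(im,alpha=1.8,beta=20)
cv2.imwrite('pics/d.png',cv2.resize(im,None,fx=5,fy=5,interpolation=cv2.INTER_CUBIC))
E
```

```text
(no output)
```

View pics/d.png

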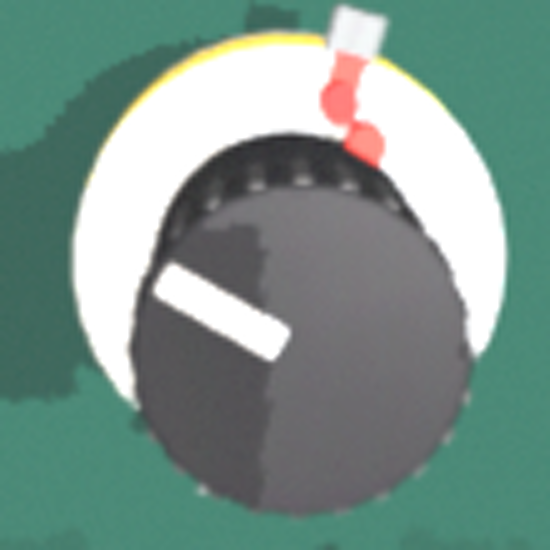

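The enlarged crop puts the cap's top face at pixel centre (296.3,190.2). The shoulder ring is centred near (294,171).

```bash
python3 - <<'E'
from h import *
import pickle
np.set_printoptions(precision=4,suppress=True)
s=pickle.load(open('c.pkl','rb'))
w=lambda u,v,z:px2w('wrist',u,v,z,s)[:2]
print(w(296.3,190.2,.148),w(294,171,.062),[w(*p,.148) for p in ((262.6,190),(330,190),(296,157.4),(296,223))])
a,b=w(269.4,176,.148),w(292,189,.148);d=a-b;print('idx yaw',np.degrees(np.arctan2(d[1],d[0])))
E
```

```text
[0.5715 0.0037] [0.5731 0.0037] [array([0.5643, 0.0358]), array([ 0.5792, -0.0284]), array([0.6027, 0.0116]), array([ 0.5383, -0.0042])]
idx yaw 72.50476616898752
```

move_arm:
  rows:
    - [[0.4,-1.2,-2.7,0,0,0],[0,0,-4,0,0,0],[0,0,-4,0,0,0],[0,0,-2,0,0,0],[0,0,-2,0,0,0],[0,0,-2,0,0,0],[0,0,-2,0,0,0],[0,0,0,0,0,0],[0,0,0,0,0,0]]

```text
t: 3.52
tcp_pos: [0.5725, 0.0037, 0.1262]
tcp_rot: [[0.974, 0.227, 0.001], [0.227, -0.974, -0.0], [0.001, 0.0, -1.0]]
contact_force: [0.8, -0.2, 0.6]
finger_gap: 0.0929
grasp_force: 0.0
```

move_arm:
  rows:
    - [[0,0,0,0,0,0],[0,0,0,0,0,0],[0,0,0,0,0,0],[0,0,0,0,0,0],[0,0,0,0,0,0],[0,0,0,0,0,0],[0,0,0,0,0,0],[0,0,0,0,0,0]]
  grip: 0
  grip_force: 55

```text
t: 4.53
tcp_pos: [0.5724, 0.004, 0.1261]
tcp_rot: [[0.974, 0.227, 0.001], [0.227, -0.974, 0.001], [0.001, -0.0, -1.0]]
contact_force: [-1.3, 3.7, 5.5]
finger_gap: 0.0674
grasp_force: 55.0
```

```bash
python3 - <<'E'
from h import *
np.set_printoptions(precision=4,suppress=True)
print(monitor.read_state())
E
```

```text
{'t': 4.525, 'joint_positions': array([-0.083 ,  0.1306,  1.6861,  0.0006,  1.3243,  1.2588]), 'qd': array([ 0.0013, -0.0003, -0.0011, -0.    , -0.0005,  0.001 ]), 'joint_efforts': array([ -2.0744, -50.811 , -44.9211,  -1.3113,  -0.7241,  -0.0731]), 'tcp_pos': array([0.5724, 0.004 , 0.1261]), 'tcp_rot': array([[ 0.9739,  0.2269,  0.0007],
       [ 0.2269, -0.9739,  0.0005],
       [ 0.0008, -0.0004, -1.    ]]), 'contact_force': array([-1.2841,  3.6564,  5.4751]), 'torque': array([ 0.7186,  0.2517, -0.036 ]), 'grasp_force': 55.00215444713831, 'finger_gap': 0.06736694012895424}
```

Well centred. Now the twist.

move_arm:
  rows:
    - [[0,0,0,0,0,5],[0,0,0,0,0,5],[0,0,0,0,0,5],[0,0,0,0,0,5],[0,0,0,0,0,5],[0,0,0,0,0,5],[0,0,0,0,0,5],[0,0,0,0,0,5]]

```text
t: 5.52
tcp_pos: [0.5726, 0.0048, 0.1263]
tcp_rot: [[0.598, 0.802, 0.001], [0.802, -0.598, 0.002], [0.002, -0.0, -1.0]]
contact_force: [-0.7, 8.1, 6.1]
finger_gap: 0.0675
grasp_force: 55.0
```

move_arm:
  rows:
    - [[0,0,0,0,0,7],[0,0,0,0,0,7],[0,0,0,0,0,7],[0,0,0,0,0,7],[0,0,0,0,0,7],[0,0,0,0,0,7],[0,0,0,0,0,7],[0,0,0,0,0,7],[0,0,0,0,0,7],[0,0,0,0,0,7],[0,0,0,0,0,3],[0,0,0,0,0,0]]

```text
t: 7.02
tcp_pos: [0.5717, 0.0047, 0.1262]
tcp_rot: [[-0.59, 0.807, -0.001], [0.807, 0.59, 0.002], [0.002, 0.0, -1.0]]
contact_force: [-5.7, 6.2, 9.0]
finger_gap: 0.0674
grasp_force: 55.0
```

```bash
python3 - <<'E'
from h import *
np.set_printoptions(precision=4,suppress=True)
s=monitor.read_state();print(s['torque'],np.degrees(np.arctan2(s['tcp_rot'][1,0],s['tcp_rot'][0,0])))
for n,p in (('scene',(.572,.004,.12)),('side',(.572,.004,.12))):
    u=w2px(n,p).astype(int); snap(n,'e_'+n+'.png',(u[0]-60,u[1]-60,u[0]+60,u[1]+60),3.3)
a=[cv2.imread('pics/e_%s.png'%n) for n in('scene','side')];cv2.imwrite('pics/e.png',np.hstack(a))
E
```

```text
[1.2011 0.8671 0.2522] 126.18971931599512
```

View pics/e.png

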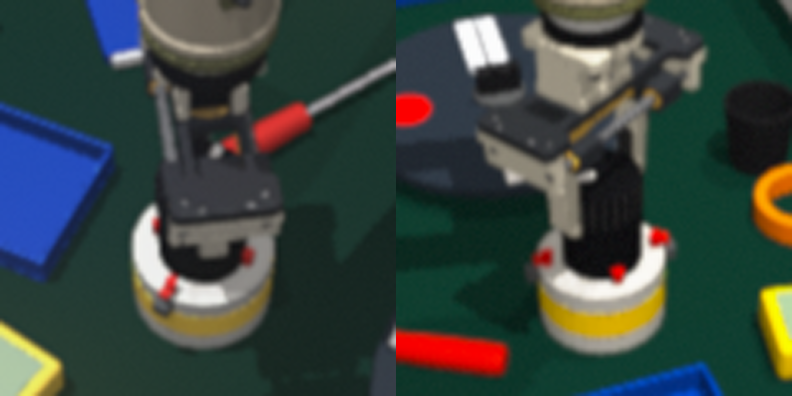

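The fingers still hold the cap. The red catches and the cap's teeth show around the shoulder. The tool turned 113°, so I'll try a gentle lift.

move_arm:
  rows:
    - [[0,0,0.2,0,0,0],[0,0,0.2,0,0,0],[0,0,0.2,0,0,0],[0,0,0.2,0,0,0],[0,0,0.2,0,0,0],[0,0,0,0,0,0]]

```text
t: 7.88
tcp_pos: [0.571, 0.0038, 0.1348]
tcp_rot: [[-0.589, 0.808, -0.003], [0.808, 0.589, 0.0], [0.002, -0.002, -1.0]]
contact_force: [-4.3, 4.2, -2.7]
finger_gap: 0.0677
grasp_force: 55.0
```

move_arm:
  rows:
    - [[0,0,1,0,0,0],[0,0,1.5,0,0,0],[0,0,1.5,0,0,0],[0,0,1.5,0,0,0],[0,0,1.5,0,0,0],[0,0,1,0,0,0]]

```text
t: 8.62
tcp_pos: [0.5725, 0.0036, 0.2172]
tcp_rot: [[-0.589, 0.808, 0.001], [0.808, 0.589, -0.0], [-0.001, 0.001, -1.0]]
contact_force: [0.4, 0.2, -1.9]
finger_gap: 0.0676
grasp_force: 55.0
```

move_arm:
  rows:
    - [[0,-1,0,0,0,0],[0,-2.5,0,0,0,0],[0,-2.5,0,0,0,0],[0,-2.5,0,0,0,0],[-0.3,-2.5,0,0,0,0],[0,-2.5,0,0,0,0],[0,-2.5,0,0,0,0],[0,-1.5,0,0,0,0],[0,0,-2.5,0,0,0],[0,0,-3,0,0,0],[0,0,-3,0,0,0],[0,0,0,0,0,0]]

```text
t: 10.12
tcp_pos: [0.5667, -0.1705, 0.1271]
tcp_rot: [[-0.589, 0.808, -0.006], [0.808, 0.589, 0.003], [0.006, -0.004, -1.0]]
contact_force: [-0.0, 0.3, -1.9]
finger_gap: 0.0673
grasp_force: 55.0
```

```bash
python3 - <<'E'
from h import *
np.set_printoptions(precision=4,suppress=True)
s=monitor.read_state();print(s['tcp_pos'],s['contact_force'])
snap('side','g1.png',(180,150,480,350),1.4);snap('wrist','g2.png',None,.75)
a=cv2.imread('pics/g1.png');b=cv2.imread('pics/g2.png');h=np.zeros((max(len(a),len(b)),a.shape[1]+b.shape[1],3),np.uint8) if 0 else np.vstack([a,b])
cv2.imwrite('pics/g.png',h);print(h.shape)
E
```

```text
[ 0.5667 -0.1705  0.1271] [-0.0037  0.2987 -1.8938]
(595, 420, 3)
```

View pics/g.png

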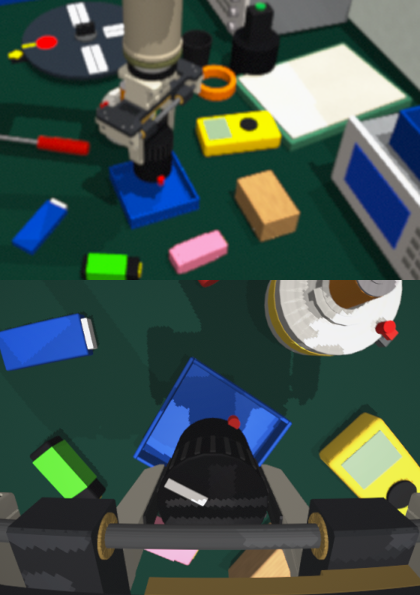

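The cap is held upright and centred over the blue tray, so I'll lower it.

move_arm:
  rows:
    - [[0,0,-2,0,0,0],[0,0,-2,0,0,0],[0,0,-0.8,0,0,0],[0,0,-0.3,0,0,0],[0,0,-0.3,0,0,0],[0,0,-0.2,0,0,0],[0,0,-0.2,0,0,0],[0,0,0,0,0,0]]

```text
t: 11.22
tcp_pos: [0.5691, -0.1714, 0.0727]
tcp_rot: [[-0.589, 0.808, 0.0], [0.808, 0.589, -0.0], [-0.0, 0.0, -1.0]]
contact_force: [0.6, -0.1, -1.5]
finger_gap: 0.0673
grasp_force: 55.0
```

move_arm:
  rows:
    - [[0,0,-0.2,0,0,0],[0,0,-0.1,0,0,0],[0,0,-0.1,0,0,0],[0,0,0,0,0,0]]

```text
t: 11.72
tcp_pos: [0.569, -0.1713, 0.0685]
tcp_rot: [[-0.589, 0.808, -0.0], [0.808, 0.589, 0.0], [0.0, -0.0, -1.0]]
contact_force: [-0.4, -0.5, -1.7]
finger_gap: 0.0675
grasp_force: 55.0
```

move_arm:
  rows:
    - [[0,0,-0.1,0,0,0],[0,0,-0.1,0,0,0],[0,0,0,0,0,0]]

```text
t: 12.1
tcp_pos: [0.5693, -0.1715, 0.0681]
tcp_rot: [[-0.589, 0.808, 0.0], [0.808, 0.589, -0.0], [-0.0, 0.0, -1.0]]
contact_force: [-5.4, 1.9, 9.7]
finger_gap: 0.0677
grasp_force: 55.0
```

move_arm:
  rows:
    - [[0,0,0,0,0,0],[0,0,0,0,0,0],[0,0,0,0,0,0],[0,0,0,0,0,0],[0,0,1,0,0,0],[0,0,3,0,0,0],[0,0,4,0,0,0],[0,0,4,0,0,0],[0,0,3,0,0,0],[0,0,0,0,0,0]]
  grip: 100
  grip_force: 30

```text
t: 13.35
tcp_pos: [0.571, -0.1721, 0.2209]
tcp_rot: [[-0.589, 0.808, 0.006], [0.808, 0.589, -0.003], [-0.006, 0.004, -1.0]]
contact_force: [-0.2, -1.4, -0.4]
finger_gap: 0.093
grasp_force: 0.0
```

move_arm:
  rows:
    - [[0.3,3.5,0,0,0,0],[0,3.5,0,0,0,0],[0,3.5,0,0,0,0],[0,3.5,0,0,0,0],[0,3.5,0,0,0,0],[0,0,-2,0,0,0],[0,0,0,0,0,0],[0,0,0,0,0,0]]

```text
t: 14.35
tcp_pos: [0.5717, 0.0027, 0.1959]
tcp_rot: [[-0.588, 0.809, -0.001], [0.809, 0.588, -0.0], [0.001, -0.001, -1.0]]
contact_force: [0.2, 0.0, -0.1]
finger_gap: 0.0933
grasp_force: 0.0
```

```bash
python3 - <<'E'
from h import *
np.set_printoptions(precision=4,suppress=True)
s=snap('wrist','k.png');print(s['tcp_pos'],s['joint_positions'])
print(w2px('wrist',(.572,.004,.112),s))
E
```

```text
[0.5717 0.0027 0.1959] [-0.0848  0.0752  1.6145 -0.0003  1.4534 -0.714 ]
[284.4787 217.8973]
```

View pics/k.png

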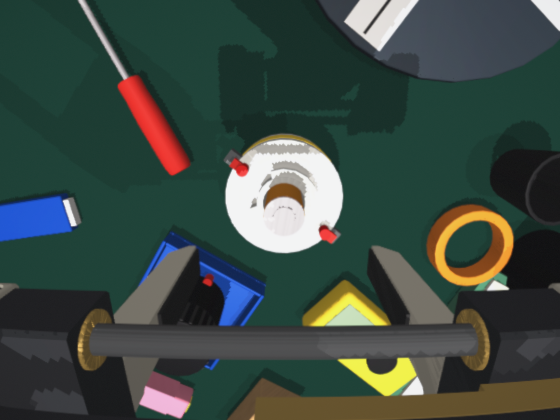

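The cell top is at (284,216), as predicted (284,218). The cap stands in the tray, and I can descend.

move_arm:
  rows:
    - [[0,0.1,-3,0,0,0],[0,0,-3,0,0,0],[0,0,-2.2,0,0,0],[0,0,-1,0,0,0],[0,0,-1,0,0,0],[0,0,0,0,0,0],[0,0,0,0,0,0]]

```text
t: 15.28
tcp_pos: [0.5727, 0.0045, 0.0955]
tcp_rot: [[-0.589, 0.808, 0.001], [0.808, 0.589, -0.0], [-0.001, 0.001, -1.0]]
contact_force: [0.5, 0.6, -0.7]
finger_gap: 0.0928
grasp_force: 0.0
```

move_arm:
  rows:
    - [[0,0,0,0,0,0],[0,0,0,0,0,0],[0,0,0,0,0,0],[0,0,0,0,0,0],[0,0,0,0,0,0],[0,0,0,0,0,0],[0,0,0,0,0,0],[0,0,0,0,0,0],[0,0,0,0,0,0],[0,0,0,0,0,0]]
  grip: 0
  grip_force: 30

```text
t: 16.52
tcp_pos: [0.5721, 0.0046, 0.0946]
tcp_rot: [[-0.589, 0.808, -0.0], [0.808, 0.589, -0.0], [0.0, -0.0, -1.0]]
contact_force: [0.1, 0.5, -0.4]
finger_gap: 0.0316
grasp_force: 29.9
```

move_arm:
  rows:
    - [[0,0,1,0,0,0],[0,0,2,0,0,0],[0,0,2,0,0,0],[0,0,2,0,0,0],[0,0,2,0,0,0],[0,0,2,0,0,0],[0,0,0,0,0,0]]

```text
t: 17.4
tcp_pos: [0.5735, 0.0045, 0.2073]
tcp_rot: [[-0.589, 0.808, 0.004], [0.808, 0.589, -0.0], [-0.003, 0.003, -1.0]]
contact_force: [0.3, 0.3, -2.4]
finger_gap: 0.0316
grasp_force: 29.9
```

move_arm:
  rows:
    - [[-0.3,1,0,0,0,0],[-0.7,2.5,0,0,0,0],[-0.7,2.5,0,0,0,0],[-1,3.5,0,0,0,0],[-1,3.5,0,0,0,0],[-1,3.5,0,0,0,0],[-0.7,2.5,0,0,0,0],[-0.7,2.2,0,0,0,0],[0,0,0,0,0,0],[0,0,0,0,0,0]]

```text
t: 18.65
tcp_pos: [0.5106, 0.2164, 0.2037]
tcp_rot: [[-0.59, 0.808, -0.001], [0.808, 0.59, -0.001], [0.0, -0.002, -1.0]]
contact_force: [-0.0, 0.1, -2.5]
finger_gap: 0.0319
grasp_force: 29.9
```

```bash
python3 - <<'E'
from h import *
np.set_printoptions(precision=4,suppress=True)
s=snap('wrist','m.png',None,1.4);print(s['tcp_pos'],s['finger_gap'],s['contact_force'])
import pickle;pickle.dump(s,open('m.pkl','wb'))
E
```

```text
[0.5106 0.2164 0.2037] 0.03186501730718297 [-0.0328  0.0979 -2.535 ]
```

View pics/m.png

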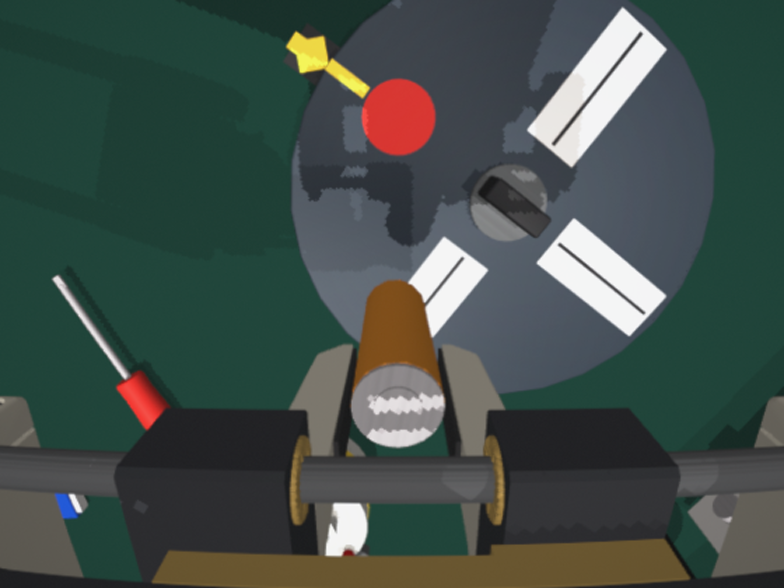

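```bash
python3 - <<'E'
from h import *
import pickle
np.set_printoptions(precision=4,suppress=True)
s=pickle.load(open('m.pkl','rb'));im=cv2.imread('pics/raw_m.png').astype(int)
w=lambda u,v,z=.032:px2w('wrist',u/1.4,v/1.4,z,s)[:2]
B,G,R=im[...,0],im[...,1],im[...,2]
m=((R>150)&(G<90)&(B<90)).astype(np.uint8);n,l,st,c=cv2.connectedComponentsWithStats(m)
for i in range(1,n):
    if st[i,4]>300: print('red',c[i]*1.4,w(*(c[i]*1.4)),st[i])
m=(np.minimum(np.minimum(R,G),B)>140).astype(np.uint8);m[300:]=0
m=cv2.morphologyEx(m,cv2.MORPH_CLOSE,np.ones((5,5)));n,l,st,c=cv2.connectedComponentsWithStats(m)
for i in range(1,n):
    if st[i,4]>600:
        pts=cv2.findContours((l==i).astype(np.uint8),0,2)[0][0]
        box=cv2.boxPoints(cv2.minAreaRect(pts));print('bay',c[i]*1.4,w(*(c[i]*1.4)),[np.round(w(*(q*1.4)),4) for q in box])
red=w(399,117)
b1=np.mean([w(623,8),w(667,46),w(572,167),w(527,128)],0);b2=np.mean([w(574,219),w(666,296),w(630,336),w(537,264)],0)
print(red,b1,b2)
y1,y2=w(364,92),w(330,65);d=y2-y1;print('yel',y1,y2,np.degrees(np.arctan2(d[1],d[0])),'arrow',w(288,50,.02),w(307,52,.02))
E
```

```text
red [397.9583 116.4403] [0.4517 0.2986] [ 259   56   52   55 2231]
red [140.1593 400.5413] [0.4088 0.0031] [ 84 268  32  39 624]
bay [596.7907  87.3195] [0.5453 0.3916] [array([0.5235, 0.3417]), array([0.5256, 0.4391]), array([0.5665, 0.4421]), array([0.566 , 0.3424])]
bay [600.4209 277.0786] [0.6356 0.2972] [array([0.5894, 0.2769]), array([0.5892, 0.3178]), array([0.6864, 0.3183]), array([0.6891, 0.2745])]
bay [445.5375 280.9851] [0.5458 0.2278] [array([0.5227, 0.1906]), array([0.524 , 0.2545]), array([0.5652, 0.253 ]), array([0.5657, 0.1874])]
bay [404.6959 403.6895] [0.5818 0.1293] [array([0.5515, 0.1183]), array([0.5984, 0.1571]), array([0.6124, 0.1409]), array([0.5646, 0.1012])]
[0.4524 0.2987] [0.5458 0.3914] [0.639  0.2968]
yel [0.4248 0.2979] [0.3975 0.2987] 178.39225906025038 arrow [0.3669 0.2908] [0.378  0.2971]
```

move_arm:
  rows:
    - [[-1.5,2,0,0,0,0],[-1.5,2,0,0,0,0],[-1.5,2.2,0,0,0,0],[-1.4,2,0,0,0,0],[0,0,-2,0,0,0],[0,0,-3,0,0,0],[0,0,-2,0,0,0],[0,0,-1,0,0,0],[0,0,0,0,0,0],[0,0,0,0,0,0]]

```text
t: 19.95
tcp_pos: [0.4528, 0.2986, 0.1255]
tcp_rot: [[-0.589, 0.808, 0.001], [0.808, 0.589, 0.001], [-0.0, 0.001, -1.0]]
contact_force: [-0.1, -0.3, -1.8]
finger_gap: 0.0315
grasp_force: 29.9
```

```bash
python3 - <<'E'
from h import *
s=monitor.read_state();print(s['tcp_pos'],s['contact_force'])
im=[]
for n in('scene','side'):
    u=w2px(n,(.46,.29,.06)).astype(int);snap(n,'p_'+n+'.png',(u[0]-60,u[1]-60,u[0]+60,u[1]+60),3.3);im.append(cv2.imread('pics/p_'+n+'.png'))
cv2.imwrite('pics/p.png',np.hstack(im))
E
```

```text
[0.45284662 0.29863207 0.12548296] [-0.11320718 -0.27075345 -1.84450232]
```

View pics/p.png

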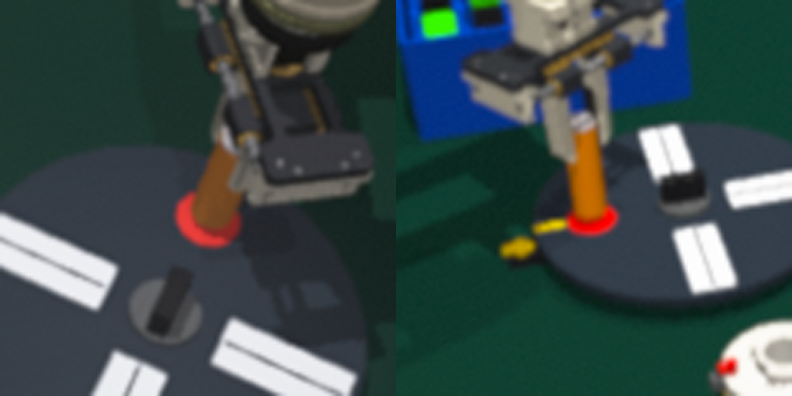

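The cell hangs about 1 cm above the red mark, well centred in both views. I'll lower it and release.

move_arm:
  rows:
    - [[0,0,-0.4,0,0,0],[0,0,-0.3,0,0,0],[0,0,-0.2,0,0,0],[0,0,-0.1,0,0,0],[0,0,0,0,0,0]]

```text
t: 20.68
tcp_pos: [0.4522, 0.2987, 0.1147]
tcp_rot: [[-0.589, 0.808, 0.0], [0.808, 0.589, 0.0], [-0.0, 0.0, -1.0]]
contact_force: [-0.5, 0.4, -2.1]
finger_gap: 0.0317
grasp_force: 29.9
```

move_arm:
  rows:
    - [[0,0,-0.1,0,0,0],[0,0,-0.1,0,0,0],[0,0,0,0,0,0]]

```text
t: 21.05
tcp_pos: [0.4527, 0.2994, 0.1144]
tcp_rot: [[-0.589, 0.808, 0.002], [0.808, 0.589, 0.002], [0.0, 0.002, -1.0]]
contact_force: [-4.1, -0.2, 9.2]
finger_gap: 0.0315
grasp_force: 30.0
```

move_arm:
  rows:
    - [[0,0,0,0,0,0],[0,0,0,0,0,0],[0,0,0,0,0,0],[0,0,0,0,0,0],[0,0,0.5,0,0,0],[0,0,2,0,0,0],[0,0,4,0,0,0],[0,0,5,0,0,0],[0,0,4.5,0,0,0],[0,0,2.5,0,0,0]]
  grip: 70

```text
t: 22.3
tcp_pos: [0.4529, 0.2991, 0.3014]
tcp_rot: [[-0.589, 0.808, 0.004], [0.808, 0.589, 0.002], [-0.001, 0.004, -1.0]]
contact_force: [0.3, 0.6, -0.6]
finger_gap: 0.065
grasp_force: 0.0
```

move_arm:
  rows:
    - [[0,-3,0,0,0,-8],[0,-5.5,0,0,0,-8],[0,-6,0,0,0,-8],[0,-6,0,0,0,-8],[0,-6,0,0,0,-8],[0,-6,0,0,0,-8],[0,-6,0,0,0,-8],[0,-6,0,0,0,-8],[0,-6,0,0,0,-8],[0,-6,0,0,0,-8],[0,-6,0,0,0,-8],[0,-3,0,0,0,-8]]

```text
t: 23.8
tcp_pos: [0.4513, -0.3593, 0.2975]
tcp_rot: [[0.869, 0.495, -0.0], [0.495, -0.869, -0.0], [-0.0, 0.0, -1.0]]
contact_force: [0.4, 0.0, -0.6]
finger_gap: 0.0653
grasp_force: 0.0
```

move_arm:
  rows:
    - [[0,0,0,0,0,0],[0,0,0,0,0,0]]

```text
t: 24.05
tcp_pos: [0.4522, -0.3557, 0.2977]
tcp_rot: [[0.864, 0.503, 0.0], [0.503, -0.864, 0.001], [0.0, -0.0, -1.0]]
contact_force: [-0.2, -0.0, 0.3]
finger_gap: 0.0652
grasp_force: 0.0
```

```bash
python3 - <<'E'
from h import *
import pickle
s=snap('wrist','q.png',None,1.4);pickle.dump(s,open('q.pkl','wb'));print(s['tcp_pos'],s['tcp_rot'],s['joint_positions'])
snap('scene','q2.png',None,1)
E
```

```text
[ 0.45216531 -0.35574066  0.29773961] [[ 8.64080164e-01  5.03354218e-01  2.44195209e-05]
 [ 5.03354138e-01 -8.64080052e-01  5.24895951e-04]
 [ 2.85309012e-04 -4.41260513e-04 -9.99999862e-01]] [-7.55971869e-01  4.58860193e-02  1.46007336e+00  3.99517066e-04
  1.63597558e+00  2.87374174e-01]
```

View pics/q.png

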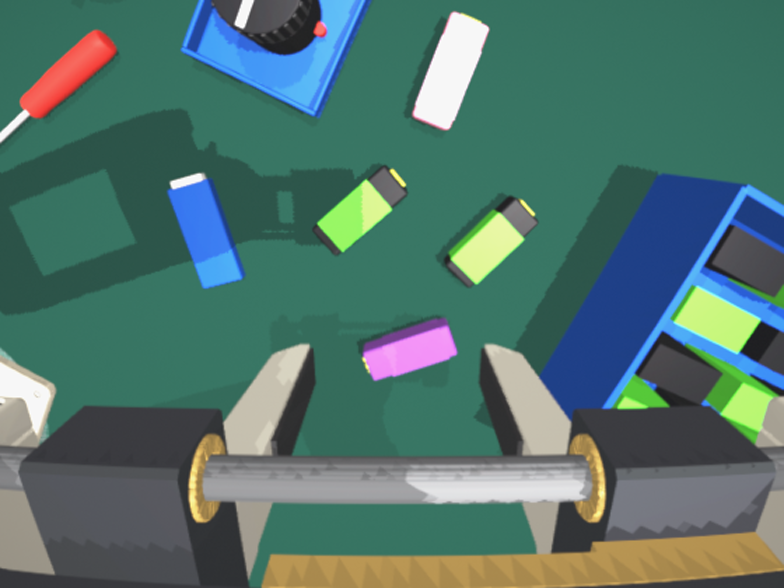

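View pics/q2.png

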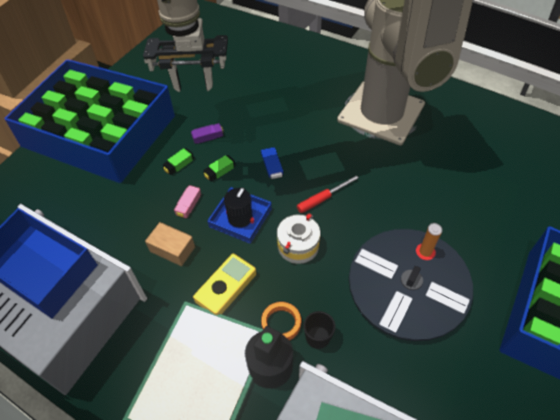

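The two green packs are at (360,210) and (491,241). Pink and purple are the look-alikes. The cell stands on the red mark and the cap is in the tray. I'll enlarge both packs in one crop to confirm.

```bash
python3 - <<'E'
import cv2
im=cv2.imread('pics/raw_q.png')[112:212,216:392]
cv2.imwrite('pics/r.png',cv2.resize(cv2.convertScaleAbs(im,alpha=1.3,beta=25),None,fx=4.5,fy=4.5,interpolation=cv2.INTER_CUBIC))
E
```

```text
(no output)
```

View pics/r.png

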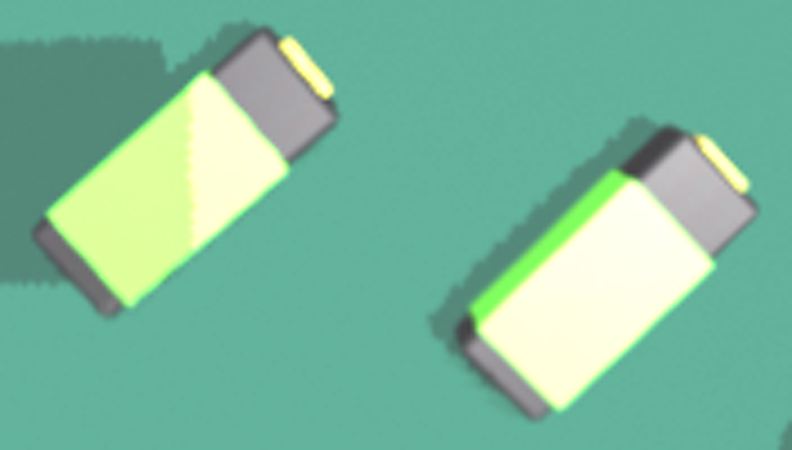

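The crop confirms both are green and black packs. The left pack's top corners are (267,32), (337,118), (112,317) and (36,232). The right pack's are (690,136), (757,210), (541,417) and (468,343).

```bash
python3 - <<'E'
from h import *
import pickle
np.set_printoptions(precision=4,suppress=True)
s=pickle.load(open('q.pkl','rb'))
for nm,P in (('B',((267,32),(337,118),(112,317),(36,232))),('A',((690,136),(757,210),(541,417),(468,343)))):
    q=np.array([px2w('wrist',216+u/4.5,112+v/4.5,.026,s)[:2] for u,v in P])
    d=(q[0]+q[1]-q[2]-q[3])/2;print(nm,q.mean(0),'len',np.linalg.norm(d),'wid',np.linalg.norm(q[0]-q[1]),np.linalg.norm(q[2]-q[3]),'yaw',np.degrees(np.arctan2(d[1],d[0])))
print(np.degrees(np.arctan2(s['tcp_rot'][1,0],s['tcp_rot'][0,0])))
E
```

```text
B [ 0.4562 -0.3147] len 0.08629011573180617 wid 0.03038094481318897 0.032477342467463276 yaw -19.215879638928037
A [ 0.4924 -0.4348] len 0.08542903029223972 wid 0.02939488332266198 0.03172148000802782 yaw -14.309989986834434
30.22215854913987
```

```bash
python3 - <<'E'
from h import *
import pickle
np.set_printoptions(precision=4,suppress=True)
s=pickle.load(open('q.pkl','rb'))
w=lambda u,v,z:px2w('wrist',u/1.4,v/1.4,z,s)[:2]
print('wall base',w(660,175,0),w(555,372,0))
for z in (.06,.08,.1,.12,.15):print(z,w(745,187,z),w(605,412,z),'scene',px2w('scene',110,170,0)[:2],px2w('scene',171,96,z)[:2],px2w('scene',102,150,z)[:2])
E
```

```text
wall base [ 0.6295 -0.5454] [ 0.4071 -0.5792]
0.06 [ 0.6484 -0.5869] [ 0.4122 -0.6133] scene [ 0.6096 -0.6009] [ 0.3118 -0.5855] [ 0.5939 -0.6232]
0.08 [ 0.6421 -0.5729] [ 0.418  -0.5979] scene [ 0.6096 -0.6009] [ 0.3289 -0.5676] [ 0.6053 -0.6045]
0.1 [ 0.6358 -0.5588] [ 0.4238 -0.5825] scene [ 0.6096 -0.6009] [ 0.346  -0.5497] [ 0.6168 -0.5859]
0.12 [ 0.6294 -0.5448] [ 0.4296 -0.5672] scene [ 0.6096 -0.6009] [ 0.363  -0.5318] [ 0.6282 -0.5672]
0.15 [ 0.6199 -0.5238] [ 0.4383 -0.5441] scene [ 0.6096 -0.6009] [ 0.3887 -0.505 ] [ 0.6454 -0.5393]
```

move_arm:
  rows:
    - [[0.4,2.1,0,0,0,-9.9],[0,2.0,-2,0,0,-9.9],[0,0,-4,0,0,-9.9],[0,0,-4,0,0,-9.9],[0,0,-4,0,0,-9.8],[0,0,-4,0,0,0],[0,0,-3,0,0,0],[0,0,-3,0,0,0],[0,0,0,0,0,0],[0,0,0,0,0,0]]

```text
t: 25.4
tcp_pos: [0.4569, -0.3153, 0.0591]
tcp_rot: [[0.944, -0.329, 0.001], [-0.329, -0.944, -0.001], [0.002, 0.001, -1.0]]
contact_force: [0.4, -0.3, 0.0]
finger_gap: 0.0649
grasp_force: 0.0
```

```bash
python3 - <<'E'
from h import *
np.set_printoptions(precision=4,suppress=True)
s=snap('wrist','t.png');print(s['tcp_pos'],np.degrees(np.arctan2(s['tcp_rot'][1,0],s['tcp_rot'][0,0])))
im=cv2.imread('pics/raw_t.png').astype(int);B,G,R=im[...,0],im[...,1],im[...,2]
m=((G>120)&(G>R+30)&(G>B+60)).astype(np.uint8);n,l,st,c=cv2.connectedComponentsWithStats(m)
for i in range(1,n):
    if st[i,4]>300:print(c[i],st[i],px2w('wrist',*c[i],.026,s))
q=np.radians(-19.2);e=np.array([np.cos(q),np.sin(q),0]);f=np.array([-e[1],e[0],0]);c0=np.array([.456,-.315,.026])
print([w2px('wrist',c0+a*e*.045+b*f*.017,s) for a,b in((1,1),(1,-1),(-1,-1),(-1,1))])
E
```

```text
[ 0.4569 -0.3153  0.0591] -19.22003701297409
[464.6298 134.6671] [ 433   80   66  112 6600] [ 0.4877 -0.433   0.026 ]
[281.7595 255.001 ] [ 252  211   60   91 5139] [ 0.4524 -0.3123  0.026 ]
[array([253.8773, 175.7283]), array([314.0118, 175.6581]), array([310.1385, 311.6513]), array([257.883 , 311.7231])]
```

move_arm:
  rows:
    - [[0,0,-2,0,0,0],[0,0,-1.2,0,0,0],[0,0,-0.8,0,0,0],[0,0,0,0,0,0],[0,0,0,0,0,0]]

```text
t: 26.08
tcp_pos: [0.4562, -0.3155, 0.0178]
tcp_rot: [[0.944, -0.33, 0.0], [-0.33, -0.944, -0.0], [0.0, 0.0, -1.0]]
contact_force: [0.1, -0.9, -0.1]
finger_gap: 0.0649
grasp_force: 0.0
```

move_arm:
  rows:
    - [[0,0,0,0,0,0],[0,0,0,0,0,0],[0,0,0,0,0,0],[0,0,0,0,0,0],[0,0,0,0,0,0],[0,0,0,0,0,0],[0,0,0,0,0,0],[0,0,0,0,0,0]]
  grip: 0
  grip_force: 30

```text
t: 27.08
tcp_pos: [0.4562, -0.3153, 0.0178]
tcp_rot: [[0.944, -0.33, 0.0], [-0.33, -0.944, -0.0], [0.0, -0.0, -1.0]]
contact_force: [-0.7, 1.6, 3.6]
finger_gap: 0.0337
grasp_force: 30.0
```

```bash
python3 - <<'E'
from h import *
np.set_printoptions(precision=4,suppress=True)
s=snap('wrist','u.png',(180,140,400,330),3);print(s['tcp_pos'],np.degrees(np.arctan2(s['tcp_rot'][1,0],s['tcp_rot'][0,0])),s['finger_gap'])
R=s['tcp_rot']
for x in (.045,.0,-.045):
    p=s['tcp_pos']+R[:,0]*x;p[2]=.026;u=w2px('wrist',p,s);print(x,u,(u-[180,140])*3)
E
```

```text
[ 0.4562 -0.3153  0.0178] -19.288571612552854 0.0337413820518608
0.045 [284.1283 193.1667] [312.3848 159.5002]
0.0 [284.1245 282.2708] [312.3734 426.8123]
-0.045 [284.114  355.8144] [312.3419 647.4431]
```

View pics/u.png

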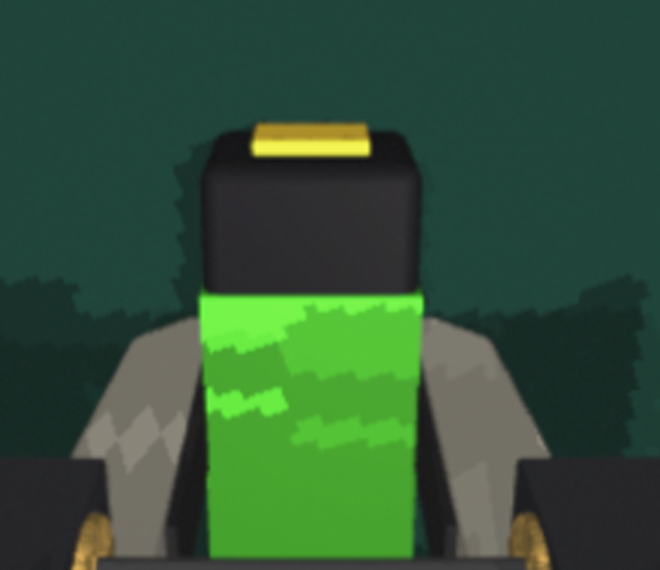

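The pack is gripped squarely. Its front top edge sits at about row 168 against 160 expected, so it is only about 1 mm off along its length.

move_arm:
  rows:
    - [[0,0,1,0,0,0],[0,0,3,0,0,0],[0,0,4,0,0,0],[0,0,4,0,0,0],[0,0,4,0,0,0],[0,0,2.5,0,0,0]]

```text
t: 27.88
tcp_pos: [0.4565, -0.3159, 0.2055]
tcp_rot: [[0.944, -0.33, 0.002], [-0.33, -0.944, -0.002], [0.003, 0.001, -1.0]]
contact_force: [-0.7, -0.4, -2.3]
finger_gap: 0.0338
grasp_force: 30.0
```

move_arm:
  rows:
    - [[0.7,2,0,0,0,9],[0.7,3.5,0,0,0,9],[0.7,4,0,0,0,9],[0.8,4,0,0,0,9],[0.8,4,0,0,0,9],[0.8,4,0,0,0,9],[0.8,4,0,0,0,9],[0.8,4,0,0,0,9],[0.8,4,0,0,0,9],[0.7,4,0,0,0,9],[0.7,3.5,0,0,0,9],[0.6,1.5,0,0,0,9.8]]

```text
t: 29.38
tcp_pos: [0.5449, 0.1114, 0.2028]
tcp_rot: [[0.001, 1.0, -0.0], [1.0, -0.001, 0.0], [0.0, -0.0, -1.0]]
contact_force: [-0.1, -1.0, -0.8]
finger_gap: 0.0338
grasp_force: 30.0
```

move_arm:
  rows:
    - [[0,0,0,0,0,0],[0,0,0,0,0,0]]

```text
t: 29.62
tcp_pos: [0.5449, 0.1089, 0.2026]
tcp_rot: [[0.013, 1.0, -0.0], [1.0, -0.013, -0.0], [-0.0, -0.0, -1.0]]
contact_force: [0.3, -0.0, -1.3]
finger_gap: 0.034
grasp_force: 30.0
```

```bash
cat > bays.py <<'E'
from h import *
np.set_printoptions(precision=4,suppress=True)
def bays(fn):
    s=snap('wrist',fn);print(s['tcp_pos'],np.degrees(np.arctan2(s['tcp_rot'][1,0],s['tcp_rot'][0,0])),s['finger_gap'],s['contact_force'])
    im=cv2.imread('pics/raw_'+fn).astype(int);B,G,R=im[...,0],im[...,1],im[...,2]
    for nm,m in (('bay',np.minimum(np.minimum(R,G),B)>140),('red',(R>130)&(G<80)&(B<80)),('yel',(R>130)&(G>110)&(B<90)),('green',(G>120)&(G>R+30)&(G>B+60))):
        m=m.astype(np.uint8)
        if nm=='bay':m=cv2.morphologyEx(m,cv2.MORPH_CLOSE,np.ones((5,5)))
        n,l,st,c=cv2.connectedComponentsWithStats(m)
        for i in range(1,n):
            if st[i,4]<(80 if nm=='yel' else 700):continue
            pts=cv2.findContours((l==i).astype(np.uint8),0,2)[0][0]
            q=np.array([px2w('wrist',*p,.058 if nm=='green' else .032,s)[:2] for p in cv2.boxPoints(cv2.minAreaRect(pts))])
            e=[q[1]-q[0],q[2]-q[1]];L=[np.linalg.norm(x) for x in e];d=e[int(np.argmax(L))]
            print(nm,c[i],st[i],'ctr',q.mean(0),'size',L,'yaw',np.degrees(np.arctan2(d[1],d[0]))%180)
    return s
E
python3 -c "
from bays import *
bays('v.png')"
```

```text
[0.5449 0.1089 0.2026] 89.2814119126904 0.0340170894783504 [ 0.26   -0.008  -1.2572]
bay [391.6698   3.0829] [332   0 109  10 748] ctr [0.6379 0.2769] size [np.float64(0.09635130378151704), np.float64(0.0075243488311412645)] yaw 1.0162502075209645
bay [279.4974  86.2829] [ 257   33   47  110 4839] ctr [0.543  0.2046] size [np.float64(0.040821091221962015), np.float64(0.09663983134896727)] yaw 90.05525874511837
bay [543.5666 268.8095] [ 527  227   33   94 2058] ctr [0.8461 0.003 ] size [np.float64(0.12377539735894495), np.float64(0.03650009899089058)] yaw 98.43086630578723
red [168.3281 284.5478] [146 271  57  22 701] ctr [ 0.4211 -0.0026] size [np.float64(0.024886884079050944), np.float64(0.06024278480445461)] yaw 155.60255075019563
yel [103.1947   2.5221] [ 88   0  26   9 113] ctr [0.3834 0.2836] size [np.float64(0.023586425825639055), np.float64(0.006729891871085985)] yaw 175.8056136803557
yel [497.2343 216.9128] [ 459  179   78   78 2006] ctr [0.7731 0.0746] size [np.float64(0.08323706777466672), np.float64(0.0857263141599779)] yaw 141.74768556083114
yel [283.1968 186.5931] [264 1
[... 568 characters left out ...]
4(0.06207707983631436)] yaw 172.44378429752592
yel [204.8988 347.5357] [203 323   6  51 168] ctr [ 0.4488 -0.0856] size [np.float64(0.07515465615766427), np.float64(0.0055370451243794945)] yaw 83.29947098589004
yel [361.6098 352.6707] [358 329   7  45 164] ctr [ 0.6361 -0.0921] size [np.float64(0.06617581494766307), np.float64(0.006510005712136985)] yaw 91.70980178091438
yel [499.8162 362.8141] [483 353  34  20 495] ctr [ 0.8158 -0.1192] size [np.float64(0.04536030852153538), np.float64(0.032704304363874)] yaw 175.60769386455345
green [283.202  281.7843] [ 247  238   74   89 6213] ctr [0.5439 0.0174] size [np.float64(0.07010745139256755), np.float64(0.1012503421567458)] yaw 91.33157165881566
```

move_arm:
  rows:
    - [[0,2,0,0,0,0.5],[-0.1,3,0,0,0,0],[0,3,0,0,0,0],[0,1.7,0,0,0,0],[0,0,-3,0,0,0],[0,0,-4,0,0,0],[0,0,-4,0,0,0],[0,0,-3,0,0,0],[0,0,-0.5,0,0,0],[0,0,0,0,0,0],[0,0,0,0,0,0]]

```text
t: 31.05
tcp_pos: [0.5456, 0.207, 0.0597]
tcp_rot: [[0.0, 1.0, 0.003], [1.0, -0.0, 0.001], [0.001, 0.003, -1.0]]
contact_force: [0.3, -0.8, -1.1]
finger_gap: 0.0338
grasp_force: 30.0
```

move_arm:
  rows:
    - [[0,-0.1,-0.3,0,0,0],[0,0,-0.3,0,0,0],[0,0,-0.2,0,0,0],[0,0,-0.1,0,0,0],[0,0,0,0,0,0],[0,0,0,0,0,0]]

```text
t: 31.8
tcp_pos: [0.545, 0.2056, 0.0498]
tcp_rot: [[-0.0, 1.0, 0.002], [1.0, 0.0, 0.0], [0.0, 0.002, -1.0]]
contact_force: [-1.0, -2.2, 5.7]
finger_gap: 0.0338
grasp_force: 30.0
```

move_arm:
  rows:
    - [[0,0,0,0,0,0],[0,0,0,0,0,0],[0,0,0,0,0,0],[0,0,0,0,0,0],[0,0,0.5,0,0,0],[0,0,2,0,0,0],[0,0,4,0,0,0],[0,0,5,0,0,0],[0,0,5,0,0,0],[0,0,3,0,0,0]]
  grip: 65

```text
t: 33.05
tcp_pos: [0.5452, 0.206, 0.2491]
tcp_rot: [[-0.0, 1.0, 0.006], [1.0, 0.0, 0.002], [0.002, 0.006, -1.0]]
contact_force: [0.4, -0.2, 0.5]
finger_gap: 0.0602
grasp_force: 0.0
```

move_arm:
  rows:
    - [[-0.4,-3,0,0,0,-8.7],[-0.4,-5.5,0,0,0,-8.7],[-0.4,-6,0,0,0,-8.7],[-0.4,-6,0,0,0,-8.7],[-0.5,-6,0,0,0,-8.7],[-0.5,-6,0,0,0,-8.7],[-0.5,-6,0,0,0,-8.7],[-0.5,-6,0,0,0,-8.7],[-0.5,-6,0,0,0,-8.7],[-0.4,-6,0,0,0,-8.7],[-0.4,-5.5,0,0,0,-8.7],[-0.4,-2,0,0,0,-8.7]]

```text
t: 34.55
tcp_pos: [0.4901, -0.4376, 0.2451]
tcp_rot: [[0.967, -0.256, 0.001], [-0.256, -0.967, -0.001], [0.001, 0.001, -1.0]]
contact_force: [0.4, 0.3, 0.3]
finger_gap: 0.0607
grasp_force: 0.0
```

move_arm:
  rows:
    - [[0,0,0,0,0,0],[0,0,0,0,0,0],[0,0,0,0,0,0]]

```text
t: 34.92
tcp_pos: [0.4917, -0.4331, 0.2443]
tcp_rot: [[0.969, -0.245, 0.001], [-0.245, -0.969, -0.0], [0.001, 0.0, -1.0]]
contact_force: [-0.1, 0.9, -0.3]
finger_gap: 0.0603
grasp_force: 0.0
```

```bash
python3 - <<'E'
from h import *
np.set_printoptions(precision=4,suppress=True)
s=snap('wrist','x.png');R=s['tcp_rot'];print(s['tcp_pos'],np.degrees(np.arctan2(R[1,0],R[0,0])))
im=cv2.imread('pics/raw_x.png').astype(int);B,G,Rr=im[...,0],im[...,1],im[...,2]
m=((G>120)&(G>Rr+30)&(G>B+60)).astype(np.uint8);n,l,st,c=cv2.connectedComponentsWithStats(m)
for i in range(1,n):
    if st[i,4]>300:
        pts=cv2.findContours((l==i).astype(np.uint8),0,2)[0][0]
        q=np.array([px2w('wrist',*p,.026,s)[:2] for p in cv2.boxPoints(cv2.minAreaRect(pts))])
        e=[q[1]-q[0],q[2]-q[1]];L=[np.linalg.norm(x) for x in e];d=e[int(np.argmax(L))]
        print(c[i],st[i],q.mean(0),L,np.degrees(np.arctan2(d[1],d[0])))
q=np.radians(-14.3);e=np.array([np.cos(q),np.sin(q),0])
print(w2px('wrist',np.array([.4924,-.4348,.026])+e*(-.0075),s), np.array([.4924,-.4348,.026])+e*(-.0075))
E
```

```text
[ 0.4917 -0.4331  0.2443] -14.193564554943327
[538.9325  12.4028] [ 519    0   41   31 1008] [ 0.5998 -0.7405] [np.float64(0.04761250129748811), np.float64(0.03086632897370922)] -98.88498363482067
[467.4438  93.637 ] [ 414   64   98   64 3601] [ 0.5356 -0.648 ] [np.float64(0.10187356069885933), np.float64(0.051209358958271535)] -84.49784440568241
[543.6981 119.3183] [ 500   95   60   58 1401] [ 0.48   -0.7293] [np.float64(0.07237580221517291), np.float64(0.06453509303483157)] -85.27528502519591
[284.5562 183.3895] [ 269  158   32   52 1656] [ 0.4858 -0.4326] [np.float64(0.034517591289149996), np.float64(0.05968649843124452)] 166.5944225815171
[495.4504 204.018 ] [ 436  172  124   82 4558] [ 0.3916 -0.6804] [np.float64(0.08295563596489267), np.float64(0.17512002605999266)] -112.8546730730231
[284.9146 184.5378] [ 0.4851 -0.4329  0.026 ]
```

move_arm:
  rows:
    - [[0.1,-0.1,-3,0,0,0],[0,0,-4,0,0,0],[0,0,-4,0,0,0],[0,0,-4,0,0,0],[0,0,-3,0,0,0],[0,0,-2,0,0,0],[0,0,-1.5,0,0,0],[0,0,-1.1,0,0,0],[0,0,0,0,0,0],[0,0,0,0,0,0]]

```text
t: 36.22
tcp_pos: [0.4926, -0.436, 0.0187]
tcp_rot: [[0.969, -0.249, 0.001], [-0.249, -0.969, -0.001], [0.001, 0.001, -1.0]]
contact_force: [0.4, 0.5, -0.1]
finger_gap: 0.0604
grasp_force: 0.0
```

move_arm:
  rows:
    - [[0,0,0,0,0,0],[0,0,0,0,0,0],[0,0,0,0,0,0],[0,0,0,0,0,0],[0,0,0,0,0,0],[0,0,0,0,0,0],[0,0,0,0,0,0],[0,0,0,0,0,0]]
  grip: 0
  grip_force: 30

```text
t: 37.22
tcp_pos: [0.4922, -0.4355, 0.0179]
tcp_rot: [[0.969, -0.249, 0.0], [-0.249, -0.969, -0.0], [0.0, 0.0, -1.0]]
contact_force: [-0.5, 1.2, 5.0]
finger_gap: 0.0331
grasp_force: 30.0
```

```bash
python3 - <<'E'
from h import *
np.set_printoptions(precision=4,suppress=True)
s=snap('wrist','y.png');R=s['tcp_rot'];print(s['tcp_pos'],np.degrees(np.arctan2(R[1,0],R[0,0])))
# compare row of green/black boundary along column 284 with first pack (rel. same gripper pose)
for f in('u','y'):
    im=cv2.imread('pics/raw_%s.png'%f).astype(int);g=(im[:,270:300,1]-im[:,270:300,0]).mean(1);print(f,[int(i) for i in np.where(np.diff((g>60).astype(int)))[0]])
    yl=(im[:,270:300,2]-im[:,270:300,0]).mean(1);print([int(i) for i in np.where(np.diff((yl>60).astype(int)))[0]])
E
```

```text
[ 0.4922 -0.4355  0.0179] -14.391989820875962
u [180, 191, 237, 325]
[180, 191, 398, 399]
y [179, 191, 237, 326, 397]
[179, 191, 238, 240, 396]
```

move_arm:
  rows:
    - [[0,0,1,0,0,0],[0,0,3,0,0,0],[0,0,4,0,0,0],[0,0,4,0,0,0],[0,0,4,0,0,0],[0,0,2.5,0,0,0]]

```text
t: 38.02
tcp_pos: [0.4925, -0.4359, 0.2056]
tcp_rot: [[0.969, -0.249, 0.002], [-0.249, -0.969, -0.002], [0.002, 0.002, -1.0]]
contact_force: [0.4, -0.4, -0.9]
finger_gap: 0.0337
grasp_force: 30.0
```

move_arm:
  rows:
    - [[0.3,2,0,0,0,1],[0.3,4,0,0,0,1],[0.3,5,0,0,0,1],[0.3,5,0,0,0,1],[0.3,5,0,0,0,1],[0.3,5,0,0,0,1],[0.3,5,0,0,0,1],[0.3,5,0,0,0,1],[0.3,5,0,0,0,1],[0.3,5,0,0,0,1],[0.3,5,0,0,0,1],[0.3,5,0,0,0,1]]

```text
t: 39.52
tcp_pos: [0.526, 0.1271, 0.2004]
tcp_rot: [[0.999, -0.04, -0.003], [-0.04, -0.999, -0.0], [-0.003, 0.0, -1.0]]
contact_force: [0.1, 0.6, -1.5]
finger_gap: 0.034
grasp_force: 30.0
```

move_arm:
  rows:
    - [[0.3,5,0,0,0,1],[0.3,5,0,0,0,0.9],[0.3,4,0,0,0,0],[0.3,2.3,0,0,0,0],[0.3,1,0,0,0,0],[0,0,0,0,0,0],[0,0,0,0,0,0],[0,0,0,0,0,0]]

```text
t: 40.52
tcp_pos: [0.5432, 0.2967, 0.2027]
tcp_rot: [[1.0, -0.01, 0.0], [-0.01, -1.0, -0.0], [0.0, 0.0, -1.0]]
contact_force: [-0.5, 0.2, -2.7]
finger_gap: 0.0332
grasp_force: 30.0
```

```bash
python3 -c "
from bays import *
bays('z.png')" | grep -v yel
```

```text
[0.5432 0.2967 0.2027] -0.5522837780620327 0.033162261167935615 [-0.4807  0.2358 -2.6576]
bay [283.1681  87.7379] [ 261   34   46  110 4926] ctr [0.6378 0.2959] size [np.float64(0.0399489773617748), np.float64(0.09678242951237193)] yaw 0.35407831544267765
bay [551.2366 175.6919] [ 540  131   20   85 1217] ctr [0.5575 0.0197] size [np.float64(0.02143959992080619), np.float64(0.09201220062149003)] yaw 13.269288166309735
bay [190.0357 187.3648] [ 141  168   98   40 3808] ctr [0.5462 0.3915] size [np.float64(0.0968262718833473), np.float64(0.040115159639035024)] yaw 89.1109952632431
bay [295.9098 348.215 ] [214 345 143   9 865] ctr [0.3469 0.2971] size [np.float64(0.16880221072072196), np.float64(0.01201873370623123)] yaw 89.39645738530054
red [541.1221 282.4403] [ 517  246   43   65 1081] ctr [ 0.4326 -0.0048] size [np.float64(0.07967394903286219), np.float64(0.02880718167057758)] yaw 151.68344788294814
green [388.5879 191.7501] [ 355  171   69   42 2645] ctr [0.547  0.1989] size [np.float64(0.039179020217870654), np.float64(0.06280388985501213)] yaw 89.71884147976598
green [283.3401 280.6675] [ 246  237   75   89 6196] ctr [0.4525 0.2983] size [np.float64(0.0710583971108848), np.float64(0.10124342860552094)] yaw 1.5050411076521186
```

move_arm:
  rows:
    - [[2,0,0,0,0,0.4],[3,0,0,0,0,0],[3,0,0,0,0,0],[1.5,0,0,0,0,0],[0,0,-3,0,0,0],[0,0,-4,0,0,0],[0,0,-4,0,0,0],[0,0,-3,0,0,0],[0,0,-0.4,0,0,0],[0,0,0,0,0,0],[0,0,0,0,0,0],[0,0,0,0,0,0]]

```text
t: 42.08
tcp_pos: [0.6392, 0.2981, 0.0606]
tcp_rot: [[1.0, -0.002, 0.003], [-0.002, -1.0, 0.001], [0.003, -0.001, -1.0]]
contact_force: [0.1, -0.6, -0.8]
finger_gap: 0.0337
grasp_force: 30.0
```

move_arm:
  rows:
    - [[0,-0.1,-0.3,0,0,0],[0,0,-0.3,0,0,0],[0,0,-0.2,0,0,0],[0,0,-0.2,0,0,0],[0,0,-0.1,0,0,0],[0,0,0,0,0,0],[0,0,0,0,0,0]]

```text
t: 42.95
tcp_pos: [0.6383, 0.2973, 0.0498]
tcp_rot: [[1.0, -0.001, 0.001], [-0.001, -1.0, 0.001], [0.001, -0.001, -1.0]]
contact_force: [-7.6, -0.8, 13.0]
finger_gap: 0.0337
grasp_force: 30.0
```

move_arm:
  rows:
    - [[0,0,0,0,0,0],[0,0,0,0,0,0],[0,0,0,0,0,0],[0,0,0,0,0,0],[0,0,0.5,0,0,0],[0,0,2,0,0,0],[0,0,4,0,0,0],[0,0,5,0,0,0],[0,0,6,0,0,0],[0,0,6,0,0,0],[0,0,3,0,0,0]]
  grip: 65

```text
t: 44.32
tcp_pos: [0.6391, 0.2971, 0.3204]
tcp_rot: [[1.0, -0.002, 0.008], [-0.002, -1.0, 0.003], [0.008, -0.003, -1.0]]
contact_force: [1.1, 0.2, 0.2]
finger_gap: 0.0605
grasp_force: 0.0
```

move_arm:
  rows:
    - [[-1,-2,0,0,0,0],[-2,-3,0,0,0,8],[-2,-3,0,0,0,10],[-1,-4,0,0,0,10],[0,-4,0,0,0,10],[0,-4,0,0,0,10],[0,-3,0,0,0,10],[0,-1,0,0,0,10],[0,0,0,0,0,10],[0,0,0,0,0,10],[0,0,0,0,0,0],[0,0,0,0,0,0]]

```text
t: 45.82
tcp_pos: [0.5782, 0.0567, 0.3136]
tcp_rot: [[0.04, 0.999, 0.001], [0.999, -0.04, -0.0], [0.0, 0.001, -1.0]]
contact_force: [-0.8, -0.8, -0.3]
finger_gap: 0.0609
grasp_force: 0.0
```

```bash
python3 -c "
from bays import *
s=bays('za.png');import pickle;pickle.dump(s,open('za.pkl','wb'))
cv2.imwrite('pics/za4.png',cv2.resize(cv2.imread('pics/raw_za.png'),None,fx=1.4,fy=1.4,interpolation=cv2.INTER_CUBIC))"
```

```text
[0.5782 0.0567 0.3136] 87.68407545798905 0.0608628924323577 [-0.8453 -0.7833 -0.2626]
bay [510.4341 222.1146] [  465   158    95   129 10296] ctr [ 0.91  -0.038] size [np.float64(0.13828245865091918), np.float64(0.2096466733056425)] yaw 103.91124957701352
bay [279.0703 211.5976] [ 239  174   81   78 4423] ctr [ 0.5699 -0.0058] size [np.float64(0.10580874492214619), np.float64(0.11144732346736191)] yaw 89.48861410836186
bay [389.0665 260.4901] [373 245  33  36 857] ctr [ 0.7248 -0.0878] size [np.float64(0.05486826417604218), np.float64(0.04597202813108968)] yaw 88.25623769760374
bay [304.1266 386.7539] [278 377  52  20 711] ctr [ 0.5979 -0.3159] size [np.float64(0.0862377044126344), np.float64(0.03201093594408409)] yaw 9.074747216887527
red [183.8444 224.9644] [ 149  206   69   39 1067] ctr [ 0.4357 -0.0164] size [np.float64(0.024098007863115632), np.float64(0.09674662136703834)] yaw 153.37060323011767
yel [431.2864 150.1088] [ 400  118   64   66 1379] ctr [0.7748 0.0727] size [np.float64(0.08335983963523677), np.float64(0.08714875320354562)] yaw 96.11210897994803
yel [425.622  260.3696] [ 365  236  102   53 2746] ctr [ 0.7658 -0.0902] size [np.float64(0.0757070157759076), np.float64(0.14913147816938865)] yaw 173.14168167549076
green [249.4839  50.5407] [ 233   22   34   58 1709] ctr [0.5456 0.1989] size [np.float64(0.0344555638442099), np.float64(0.0603262211430475)] yaw 90.72398937616398
```

View pics/za4.png

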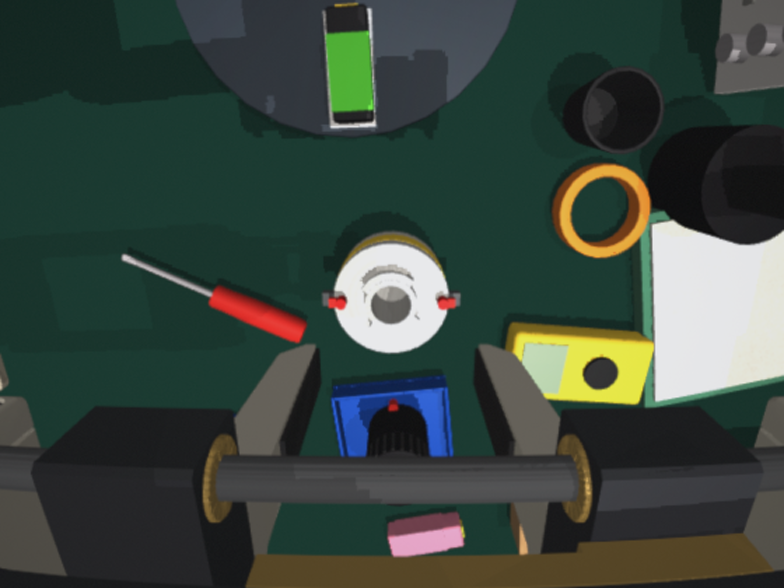

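Pack 0 lies inside its bay, aligned with it. The cap is in the tray and nothing else has moved. I'll shift forward and check the platter angle numerically.

move_arm:
  rows:
    - [[-0.5,2,1,0,0,1],[-0.5,4,1,0,0,1],[-1,5,1,0,0,0],[-1,3,0,0,0,0],[0,1,0,0,0,0],[0,0,0,0,0,0],[0,0,0,0,0,0],[0,0,0,0,0,0]]

```text
t: 46.88
tcp_pos: [0.5484, 0.2056, 0.3425]
tcp_rot: [[0.003, 1.0, -0.0], [1.0, -0.003, -0.0], [-0.0, -0.0, -1.0]]
contact_force: [-0.0, 0.6, 0.7]
finger_gap: 0.0602
grasp_force: 0.0
```

```bash
python3 -c "
from bays import *
s=bays('zb.png');import pickle;pickle.dump(s,open('zb.pkl','wb'))
for p in ((.4,.298,.032),(.545,.298,.032),(.375,.297,.02),(.452,.2985,.132)):print(w2px('wrist',p,s))"
```

```text
[0.5484 0.2056 0.3425] 89.8200854680127 0.060183792845887575 [-0.0186  0.5847  0.7151]
bay [280.6342  29.733 ] [ 264    0   34   61 1974] ctr [0.5452 0.3788] size [np.float64(0.04121667111075086), np.float64(0.0716815437815741)] yaw 90.2657208526088
bay [ 16.747  268.0431] [   0  225   40   95 1672] ctr [0.1013 0.0259] size [np.float64(0.048620377845870755), np.float64(0.1769656126068353)] yaw 90.55785510164601
bay [500.6388 285.3045] [ 458  254   90   66 2486] ctr [0.9052 0.0053] size [np.float64(0.06443289820155351), np.float64(0.18576390070536913)] yaw 158.4559566537132
bay [298.7699 297.7985] [ 265  270   69   56 2755] ctr [ 0.5724 -0.0099] size [np.float64(0.10535542958311839), np.float64(0.10235495246634323)] yaw 179.74533720313977
yel [161.457   97.6656] [150  88  26  21 302] ctr [0.3855 0.2975] size [np.float64(0.024185957635463953), np.float64(0.03223962395685578)] yaw 152.66072151320273
yel [429.9173 248.8314] [403 223  56  52 967] ctr [0.7744 0.0748] size [np.float64(0.08501460187490952), np.float64(0.08773120853404677)] yaw 99.44984309067308
yel [298.1686 265.9112] [267 2
[... 173 characters left out ...]
07] ctr [ 0.3098 -0.1205] size [np.float64(0.008300804747934097), np.float64(0.08174559151571296)] yaw 82.74356812690017
yel [419.0894 351.9919] [416 333   6  38 123] ctr [ 0.7824 -0.1215] size [np.float64(0.08154137325009247), np.float64(0.008329645284481772)] yaw 96.80298535978903
green [349.1271  95.0685] [ 325   81   50   29 1401] ctr [0.6316 0.2986] size [np.float64(0.033829404349979234), np.float64(0.06116291315894009)] yaw 0.43222375360312654
green [281.4307 172.4583] [ 268  150   27   46 1198] ctr [0.5451 0.1993] size [np.float64(0.03389032976042332), np.float64(0.06084786154243626)] yaw 90.29801433943449
[172.3758  97.3177]
[280.7014  95.895 ]
[157.4263  98.5855]
[190.7403  94.6189]
```

```bash
python3 - <<'E'
from h import *
import pickle
np.set_printoptions(precision=4,suppress=True)
for f in ('zb','m'):
    s=pickle.load(open(f+'.pkl','rb'));im=cv2.imread('pics/raw_%s.png'%f).astype(int)
    m=(im[...,2]>110)&(im[...,1]>90)&(im[...,0]<im[...,1]*.6)&(im[...,2]<im[...,1]*1.6)
    v,u=np.nonzero(m[:140 if f=='zb' else 80,:300])
    for z,lo,hi in ((.032,.395,.43),(.02,.36,.392)):
        q=np.array([px2w('wrist',a,b,z,s)[:2] for a,b in zip(u,v)]);q=q[(q[:,0]>lo)&(q[:,0]<hi)&(abs(q[:,1]-.298)<.03)]
        d=np.polyfit(q[:,0],q[:,1],1) if len(q)>5 else None
        print(f,z,len(q),q.mean(0),q.min(0),q.max(0),d)
E
```

```text
zb 0.032 55 [0.4    0.2985] [0.3951 0.2945] [0.4051 0.3035] [0.0555 0.2763]
zb 0.02 280 [0.3789 0.2982] [0.3636 0.2842] [0.3918 0.3109] [-0.0036  0.2995]
m 0.032 351 [0.4103 0.2985] [0.3951 0.294 ] [0.426 0.303] [-0.0064  0.3011]
m 0.02 611 [0.3784 0.2976] [0.3637 0.2838] [0.3919 0.3116] [-0.0002  0.2977]
```

```bash
python3 -c "
from h import *
print(workorder.hand_in())"
```

```text
the job is handed in; nothing more can be done
None
```

The job is handed in: the cap is in the blue tray, the orange cell was upright on the red mark when last viewed, and the two green packs present (no third was found) lie flat on bays 0 and 1, with the turntable's yellow line within about 0.01 rad of the arrow.

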